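Close the drying oven's roof vent with the hook rod

ROBOT

A 6-joint arm with a two-finger parallel gripper is mounted at the origin on a cart in front of the work surface, level with it; the furniture and walls round the work are solid. World frame = base frame: x ahead of the robot, y to its left, z up, the work surface at z = 0. Lengths are in m, angles in degrees, forces in N, time in s.
With the tool pointing down it reaches from about 0.325 to 0.9 m from the base axis. Payload 6.1 kg.
Tool frame: the origin (TCP) lies at the very end of the fingers, on their centre line; the grasp point (between the pads) lies 19 mm behind it; z points along the fingers, y is the line along which they close (so a half turn about z gives the same grasp; the last joint's range is limited). The gripper opens to 85 mm and grips with 20 to 120 N. Pads are 22 mm wide; open, the fingers measure 114 mm over their backs; the gripper's body (76 mm by 85 mm) begins 54 mm behind the grasp point. The pads swing forward as they close: fully open they stand 13 mm farther back than shut.
Start: joints at [-72.714, 12.628, 87.462, -0, 79.91, -7.225], TCP at [0.259, -0.569, 0.231] pointing down, gripper open.
Joint ranges: [-170.65, 170.65], [-52.31, 119.04], [5.05, 147.46], [-71.25, 251.25], [11.57, 151.72], [-153.62, 153.62]. Speed limits (degrees/s): [147.25, 147.25, 172.46, 180, 180, 180].

INTERFACE

Orientations are given as a 3x3 rotation matrix whose columns are the frame's x, y, z axes.
In Python, from bench import monitor, viewer, ticket gives the robot as it stands.
- The arm moves only by the tool apply_moves, never from a script. Its argument "increments" is a list of rows, each an object of numbers: "rx", "ry", "rz": the turn, a rotation vector about the world's x, y, z in rad; "dx", "dy", "dz": the shift along the world's x, y, z in cm; "gripper": the finger opening in cm, from 0 to 8.54. A call has 1 to 20 rows; each row is the pose to reach, as a shift and turn from the pose commanded when the call began; what a row does not reach only later rows make up. A row lasts 1/12 s, in which the tool goes at most 41.7 mm and 7.16 degrees, less where a joint would pass 70% of its speed; a pose out of reach is approached as far as the arm can. A call with a gripper value outside its range is refused whole. The fingers move at their own pace and stop on an object; "grip_force" is the grip in N (left out, the last holds). Time passes only in rows, so rows that repeat a pose let the fingers close. It gives the time, the measured TCP pose, the force, the opening and the grip force at its end, in the units of the state.
- monitor.get_state(): the state, without advancing time (a new reading comes with each control period).
- viewer.read_camera(name): name is "side" or "top" or "wrist"; returns the picture (420x560x3 uint8, red, green, blue); there is no depth.
- viewer.camera_model(name): a dict with "camera_matrix" (3x3 intrinsics, pixels), "origin" and "attitude" of the camera in the world. Camera axes: x right, y down, z forward; pixel columns grow to the right and rows downward; lengths in m; the calibration is good to about 2 mm. A picture is of the moment at which its call begins: read the wrist's pose just before it. camera_model takes no time and is no camera call; for the wrist camera it gives the pose at the moment of the call.
- ticket.sign_off(): hands the job in; it is judged then, once.
The state is a dict: "time_s": time; "joints": joint angles; "qvel": joint speeds; "tau": joint torques, N m; "ee_pos": TCP position; "orientation": TCP orientation; "contact_force": force on the tool from outside, world axes, zero at the start; "moment": the same for the moment, N m; "width": finger opening in m; "grasp_force": force on a finger pad.
Only numpy, scipy, OpenCV 4.12 (cv2) and the standard library are available. Lean on these libraries where they do the work, as an engineer would, in place of code of your own. Each camera call takes 0.05 s, during which the arm holds its last target. There are 200 camera calls.

TASK

The vent flap on top of the bench oven is still standing open. Take the hook rod from its rest, put its hook through the ring eye on the flap, ease the flap down with it until it is fully shut without letting it drop or slam, then lay the rod back in the forks of its rest. The oven and flap are hot, so never touch them with the gripper, and leave everything else on the counter where it is.

Things in the scene. Friction and masses are not known exactly. Their poses are not given: they have to be found in the camera images.
- oven: Grey bench-top oven, fixed, 180 (x) by 240 mm (y), roof 165 mm above the counter. Origin under its centre at counter height; door and dial on its -x face (bar handle out to x = -121 mm), +x to its back, +y to its left seen from the front, z up. On the roof is an aluminium vent collar 114 x 98 mm, 20 mm high, that the flap covers.
- vent_flap (a joint): Flap angle, rad: 0 shut (level on the collar), 1.57 upright, 1.9 open stop. Aluminium plate 122 (oven x) by 104 mm, 220 g, hinged along the oven's x at its left; the free edge is up when open and to the right (oven -y) when shut. Friction (0.05 N m) holds it steeper than about 1.15 rad; below that it falls shut unless held.
- flap_hinge (a point): Point on the hinge line, middle of the flap, at (0, 56, 188) mm in the oven's frame. Stays there when the flap swings.
- flap_eye (a point): Centre of the steel ring eye at the middle of the flap's free edge: 6 mm bar, 26 mm clear inside. Its hole always runs along the oven's x, so a hook goes in from the oven's front or back. From flap_hinge it lies at (0, -128, 6) mm in the oven's axes when shut (194 mm above the counter) and turns with the flap about the hinge, free edge rising.
- hook_rod: Hook rod, 160 g, 288 mm long. Origin at the centre of its wooden handle (balance point 15 to 20 mm to the hook side). Handle along x from -63 to +63 mm, flat sides 16 mm apart (y), 22 mm high (z); then an 8 mm round steel rod along +x to x = 210 mm, bent there square to its -y: the level hook ends at y = -50 mm, all at z = 0.
- hook_mid (a point): Middle of the hook's straight part, 8 mm thick, in the rod's frame at (210, -26, 0) mm; axes as the rod's.
- rod_rest: Dark steel rest, fixed, base 135 x 60 x 6 mm. Origin under its centre; the rod lies along its x, hook end to +x at the start. Two forked uprights 6 mm thick at x = +-47 mm carry the handle in open-topped slots 21 mm wide, floor 56 mm above the counter, prongs to 84 mm with mouths flared to about 35 mm; the rod's origin then lies at (0, 0, 67) mm here.
- bearing_1: Bystander: a ball bearing, 52 mm across, 15 mm high; origin in the middle of its underside.
- bearing_2: Bystander: a ball bearing, 40 mm across, 12 mm high; origin in the middle of its underside.
- bearing_3: Bystander: a ball bearing, 40 mm across, 12 mm high; origin in the middle of its underside.
- sprocket: Bystander: a toothed sprocket, 72 mm across, 20 mm high; origin in the middle of its underside.
- grease_tin: Bystander: a round tin, 73 mm across, 48 mm high; origin in the middle of its underside.
- oil_bottle: Bystander: an oil bottle with a spout, 46 mm across, 139 mm high; origin in the middle of its underside.
- spanner: Bystander: a spanner, 180 mm long, lying flat; origin in the middle of its underside.

How it is judged:
By the outcome, as a careful person would: the job done as asked, in the order asked, and still so for the second after the job is handed in, with the robot touching nothing.
It also fails if it takes over 48 s, if anything falls off the work surface, if the arm or the gripper's body presses on something with over 40 N, if the wrist force passes 120 N, or if a joint passes its speed limit or range.

## Working session

There is one attempt and no reset: what is moved stays moved. The work goes in short steps, Python scripts to look and compute and a tool call to move; the robot and the scene stay as the last step left them, time stands still between calls to the robot, and variables do not carry over. Pictures are saved under pics/ and viewed, at most 13 in all, crops included, and the job is handed in when it is done.

Besides the shell and the picture viewer there is one more tool, called after ">>>" by a JSON object that holds its "method" and its "body", one argument or row to a line. apply_moves: Moves the arm, as the interface text tells. Its arguments: {"type":"object","properties":{"increments":{"type":"array","items":{"type":"object","properties":{"rx":{"type":"number"},"ry":{"type":"number"},"rz":{"type":"number"},"dx":{"type":"number"},"dy":{"type":"number"},"dz":{"type":"number"},"gripper":{"type":"number"}}}},"grip_force":{"type":"number"}},"required":["increments"]}

```bash
mkdir -p pics; python3 - <<'E'
from bench import monitor, viewer
import cv2, numpy as np
s=monitor.get_state(); print(s['time_s'],s['ee_pos'],s['orientation'])
for n in ("top","side"):
    cv2.imwrite(f"pics/{n}0.png",viewer.read_camera(n)[:,:,::-1])
    m=viewer.camera_model(n); print(n,{k:np.round(v,4).tolist() for k,v in m.items()})
E
```

```text
0.0 [ 0.25907472 -0.56811785  0.23018875] [[ 9.09888245e-01  4.14853031e-01 -5.87550738e-04]
 [ 4.14853381e-01 -9.09886390e-01  1.85179072e-03]
 [ 2.33616572e-04 -1.92867002e-03 -9.99998113e-01]]
top {'camera_matrix': [[430.9834, 0.0, 273.3529], [0.0, 430.9834, 206.5236], [0.0, 0.0, 1.0]], 'origin': [0.3539, -0.1495, 1.4738], 'attitude': [[-0.0131, -0.9957, 0.0914], [-0.9998, 0.0145, 0.0139], [-0.0152, -0.0912, -0.9957]]}
side {'camera_matrix': [[455.0569, 0.0, 278.4687], [0.0, 455.0569, 210.265], [0.0, 0.0, 1.0]], 'origin': [0.4487, -1.1106, 0.6571], 'attitude': [[0.9993, -0.034, 0.0172], [-0.0314, -0.479, 0.8772], [-0.0216, -0.8771, -0.4798]]}
```

View pics/top0.png

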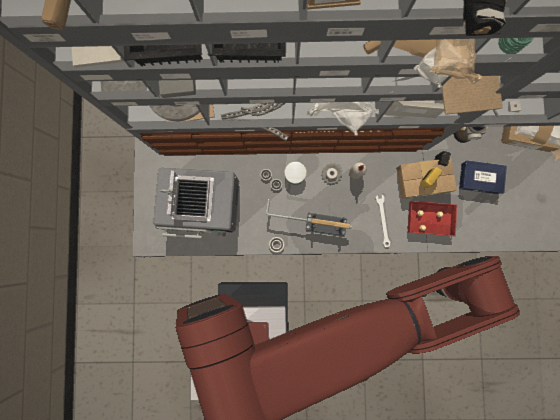

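View pics/side0.png

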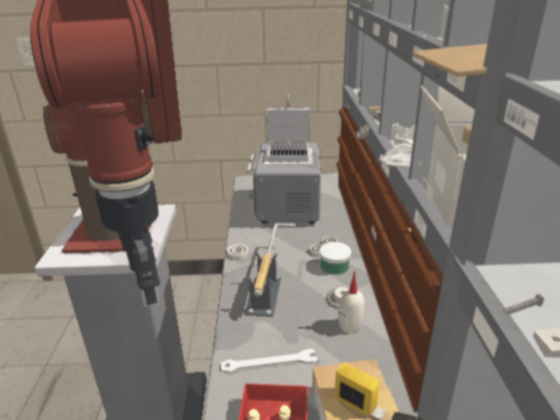

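Top view: the oven is at about (197,200) with its handle facing the robot. The rod runs from (350,225) to (268,205), with its hook pointing up (+x). In the side view the flap stands open with its ring near (288,100). I'll zoom in next.

```bash
python3 - <<'E'
import cv2, numpy as np
t=cv2.imread("pics/top0.png");s=cv2.imread("pics/side0.png")
a=cv2.resize(t[155:255,145:365],None,fx=3.6,fy=3.6,interpolation=cv2.INTER_CUBIC)
cv2.imwrite("pics/topz.png",a)
b=cv2.resize(s[85:235,225:345],None,fx=4,fy=4,interpolation=cv2.INTER_CUBIC)
cv2.imwrite("pics/sidez.png",b)
E
```

```text
(no output)
```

View pics/topz.png

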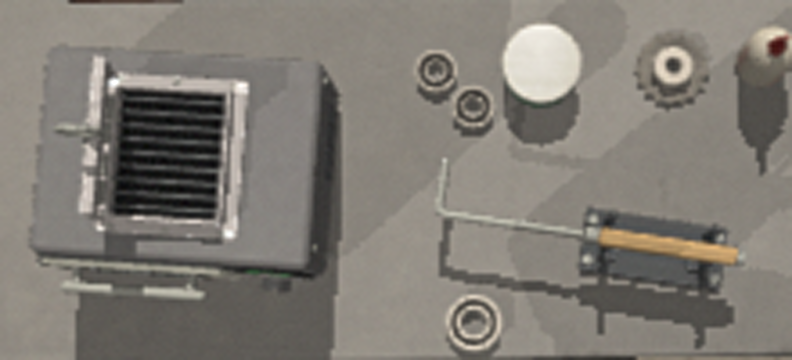

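View pics/sidez.png

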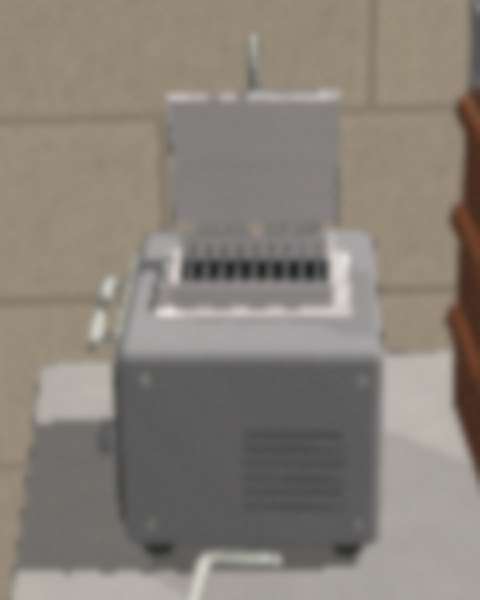

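Top zoom: the collar's outer corners are near (115,72), (248,83), (237,240) and (100,230). The handle ends are (600,233) and (745,257), the bend is (440,211) and the hook tip is (445,158). The ring is edge-on, with its tip at (55,128). Side zoom: the ring top is at (253,35).

```bash
cat > h.py <<'E'
import numpy as np
from bench import viewer
def ray(n,p,m=None):
    m=m or viewer.camera_model(n)
    d=np.array(m['attitude'])@np.linalg.solve(np.array(m['camera_matrix']),[p[0],p[1],1.])
    return np.array(m['origin']),d
def onz(n,p,z,m=None):
    o,d=ray(n,p,m); return o+d*(z-o[2])/d[2]
def proj(n,P,m=None):
    m=m or viewer.camera_model(n)
    q=np.array(m['camera_matrix'])@(np.array(m['attitude']).T@(np.array(P)-m['origin'])); return q[:2]/q[2]
T=lambda p:(145+p[0]/3.6-.36,155+p[1]/3.6-.36)
S=lambda p:(225+p[0]/4-.37,85+p[1]/4-.37)
E
python3 - <<'E'
from h import *
import cv2
from scipy.optimize import brentq
np.set_printoptions(precision=4,suppress=True)
c=[onz('top',T(p),.185) for p in [(115,72),(248,83),(237,240),(100,230)]]
print('collar',c,'sizes',[np.linalg.norm(c[i]-c[(i+1)%4]) for i in range(4)])
r=[onz('top',T(p),.165) for p in [(48,47),(318,60),(33,250)]]; print('roof',r,np.linalg.norm(r[0]-r[1]),np.linalg.norm(r[0]-r[2]))
C=np.mean(c,0)
ax=(c[0]-c[3]+c[1]-c[2]); yaw=np.arctan2(ax[1],ax[0]); 
ay=(c[0]-c[1]+c[3]-c[2]); print('C',C,'yaw',np.degrees(yaw),np.degrees(np.arctan2(-ay[0],ay[1])))
h=[onz('top',T(p),.067) for p in [(600,233),(745,257),(440,211),(445,158)]]; print('rod',h)
d=h[2]-h[1]; print('rod yaw',np.degrees(np.arctan2(d[1],d[0])),'len',np.linalg.norm(d),np.linalg.norm(h[0]-h[1]),np.linalg.norm(h[3]-h[2]))
# side ring tip vs top tip
for ps in [(253,35),(253,57)]:
  o,dd=ray('side',S(ps))
  for y in (.3,.34,.36,.38,.4): print(ps,o+dd*(y-o[1])/dd[1])
print(ray('top',T((55,128))), [onz('top',T((55,128)),z) for z in (.3,.32,.34)])
E
```

```text
collar [array([0.5736, 0.1609, 0.185 ]), array([0.5625, 0.0486, 0.185 ]), array([0.4304, 0.0578, 0.185 ]), array([0.4403, 0.1725, 0.185 ])] sizes [np.float64(0.11288344770455791), np.float64(0.13241110524433866), np.float64(0.11510085139504476), np.float64(0.13374035585184632)]
roof [array([0.5996, 0.2235, 0.165 ]), array([ 0.5846, -0.0083,  0.165 ]), array([0.4255, 0.2343, 0.165 ])] 0.23236419081003928 0.17440940247490674
C [0.5017 0.1099 0.185 ] yaw -4.489546844507049 -5.307079876182356
rod [array([ 0.4391, -0.2532,  0.067 ]), array([ 0.4155, -0.3837,  0.067 ]), array([ 0.4612, -0.1083,  0.067 ]), array([ 0.5096, -0.1134,  0.067 ])]
rod yaw 80.58665167337145 len 0.2791718238304741 0.13261462941966545 0.04869055271655174
(253, 35) [0.5144 0.3    0.2974]
(253, 35) [0.5162 0.34   0.2872]
(253, 35) [0.5172 0.36   0.2821]
(253, 35) [0.5181 0.38   0.277 ]
(253, 35) [0.519  0.4    0.2719]
(253, 57) [0.5142 0.3    0.2803]
(253, 57) [0.516  0.34   0.2696]
(253, 57) [0.5169 0.36   0.2642]
(253, 57) [0.5179 0.38   0.2589]
(253, 57) [0.5188 0.4    0.2536]
(array([ 0.3539, -0.1495,  1.4738]), array([ 0.1326,  0.2765, -0.9883])) [array([0.5113, 0.179 , 0.3   ]), array([0.5087, 0.1734, 0.32  ]), array([0.506 , 0.1678, 0.34  ])]
```

>>> {"method": "apply_moves", "body": {
  "increments": [
    {"dx": 17, "dy": 26.5, "dz": -2, "rz": 0.979, "gripper": 5},
    {"dx": 17, "dy": 26.5, "dz": -2, "rz": 0.979, "gripper": 5},
    {"dx": 17, "dy": 26.5, "dz": -2, "rz": 0.979, "gripper": 5},
    {"dx": 17, "dy": 26.5, "dz": -2, "rz": 0.979, "gripper": 5},
    {"dx": 17, "dy": 26.5, "dz": -2, "rz": 0.979, "gripper": 5},
    {"dx": 17, "dy": 26.5, "dz": -2, "rz": 0.979, "gripper": 5},
    {"dx": 17, "dy": 26.5, "dz": -2, "rz": 0.979, "gripper": 5},
    {"dx": 17, "dy": 26.5, "dz": -2, "rz": 0.979, "gripper": 5},
    {"dx": 17, "dy": 26.5, "dz": -2, "rz": 0.979, "gripper": 5},
    {"dx": 17, "dy": 26.5, "dz": -2, "rz": 0.979, "gripper": 5},
    {"dx": 17, "dy": 26.5, "dz": -2, "rz": 0.979, "gripper": 5}
  ],
  "grip_force": 100
}}

```text
$.increments[0]: bad value
```

```bash
python3 - <<'E'
from bench import monitor, viewer
import cv2, numpy as np
s=monitor.get_state(); print(s['time_s'],s['ee_pos'],s['orientation'],s['contact_force'])
m=viewer.camera_model('wrist'); np.savez('w1.npz',**m); print(m)
im=viewer.read_camera('wrist')[:,:,::-1]; cv2.imwrite('pics/w1.png',im)
E
```

```text
0.1 [ 0.25911965 -0.56814165  0.23030429] [[ 9.09881426e-01  4.14868021e-01 -5.61121297e-04]
 [ 4.14868356e-01 -9.09879871e-01  1.69322905e-03]
 [ 1.91913612e-04 -1.77342914e-03 -9.99998409e-01]] [-0.88896408  0.82769476  0.51878741]
{'camera_matrix': array([[301.75783122,   0.        , 277.73709555],
       [  0.        , 301.75783122, 209.81193497],
       [  0.        ,   0.        ,   1.        ]]), 'origin': array([ 0.32505985, -0.53820376,  0.37285896]), 'attitude': array([[ 0.41503838, -0.87150709, -0.26118677],
       [-0.90980246, -0.39807787, -0.11744569],
       [-0.00161792,  0.28637283, -0.95811689]])}
```

View pics/w1.png

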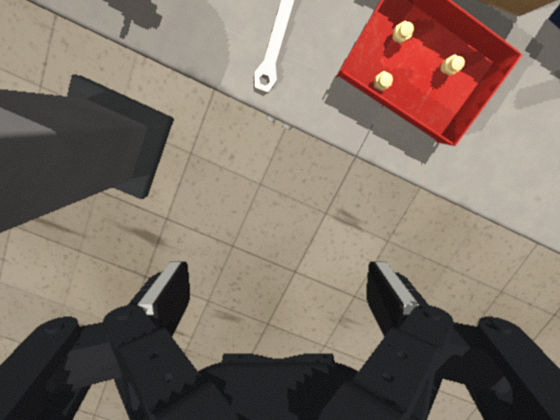

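The move was refused, so the wrist picture only shows the start pose: floor, spanner and red tray. I'll retry with every field given.

>>> {"method": "apply_moves", "body": {
  "increments": [
    {"dx": 17, "dy": 26.5, "dz": -2, "rx": 0, "ry": 0, "rz": 0.979, "gripper": 5},
    {"dx": 17, "dy": 26.5, "dz": -2, "rx": 0, "ry": 0, "rz": 0.979, "gripper": 5},
    {"dx": 17, "dy": 26.5, "dz": -2, "rx": 0, "ry": 0, "rz": 0.979, "gripper": 5},
    {"dx": 17, "dy": 26.5, "dz": -2, "rx": 0, "ry": 0, "rz": 0.979, "gripper": 5},
    {"dx": 17, "dy": 26.5, "dz": -2, "rx": 0, "ry": 0, "rz": 0.979, "gripper": 5},
    {"dx": 17, "dy": 26.5, "dz": -2, "rx": 0, "ry": 0, "rz": 0.979, "gripper": 5},
    {"dx": 17, "dy": 26.5, "dz": -2, "rx": 0, "ry": 0, "rz": 0.979, "gripper": 5},
    {"dx": 17, "dy": 26.5, "dz": -2, "rx": 0, "ry": 0, "rz": 0.979, "gripper": 5},
    {"dx": 17, "dy": 26.5, "dz": -2, "rx": 0, "ry": 0, "rz": 0.979, "gripper": 5},
    {"dx": 17, "dy": 26.5, "dz": -2, "rx": 0, "ry": 0, "rz": 0.979, "gripper": 5},
    {"dx": 17, "dy": 26.5, "dz": -2, "rx": 0, "ry": 0, "rz": 0.979, "gripper": 5}
  ],
  "grip_force": 100
}}

```text
time_s: 1.07
ee_pos: [0.4291, -0.3041, 0.2113]
orientation: [[0.164, 0.986, -0.0], [0.986, -0.164, -0.0], [-0.001, -0.0, -1.0]]
contact_force: [-0.5, -0.1, -0.1]
width: 0.0502
grasp_force: 0.0
```

```bash
python3 - <<'E'
from bench import monitor, viewer
import cv2, numpy as np
s=monitor.get_state(); print(s['time_s'],s['ee_pos'],s['orientation'],s['contact_force'])
m=viewer.camera_model('wrist'); np.savez('w2.npz',**m); print(m)
im=viewer.read_camera('wrist')[:,:,::-1]; cv2.imwrite('pics/w2.png',im)
E
```

```text
1.0667 [ 0.42906104 -0.30407027  0.21126433] [[ 1.64355443e-01  9.86401100e-01 -3.98045228e-04]
 [ 9.86401037e-01 -1.64355623e-01 -4.72366268e-04]
 [-5.31363577e-04 -3.14996259e-04 -9.99999809e-01]] [-0.4599569  -0.1118461  -0.09550974]
{'camera_matrix': array([[301.75783122,   0.        , 277.73709555],
       [  0.        , 301.75783122, 209.81193497],
       [  0.        ,   0.        ,   1.        ]]), 'origin': array([ 0.4404839 , -0.23202968,  0.35376679]), 'attitude': array([[ 9.86418322e-01, -1.57383270e-01, -4.70042490e-02],
       [-1.64252393e-01, -9.44796718e-01, -2.83514220e-01],
       [ 2.10934842e-04,  2.87384182e-01, -9.57815372e-01]])}
```

View pics/w2.png

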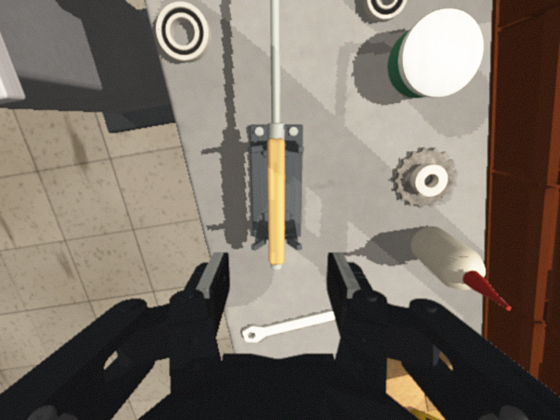

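The handle runs from (276,137) to (277,267), centred between the fingers, and the rod runs up to (276,0).

```bash
python3 - <<'E'
from h import *
import cv2
m=dict(np.load('w2.npz'))
im=cv2.cvtColor(cv2.imread('pics/w2.png'),cv2.COLOR_BGR2HSV)
k=cv2.inRange(im,(10,90,120),(28,255,255)); k[:100]=0;k[300:]=0;k[:,:240]=0;k[:,320:]=0
ys,xs=np.nonzero(k); print(ys.min(),ys.max())
a=np.polyfit(ys,xs,1); 
P=[onz('w',(np.polyval(a,y),y),.078,m) for y in (ys.min(),ys.max())]
d=P[0]-P[1]; c=(P[0]+P[1])/2
print(P,np.linalg.norm(d),np.degrees(np.arctan2(d[1],d[0])),'centre',c)
E
```

```text
138 264
[array([ 0.43618869, -0.24750859,  0.078     ]), array([ 0.41597273, -0.36966709,  0.078     ])] 0.12381996725714155 80.60331026172427 centre [ 0.42608071 -0.30858784  0.078     ]
```

>>> {"method": "apply_moves", "body": {
  "increments": [
    {"dx": -0.2, "dy": 0.4, "dz": -4, "rx": 0, "ry": 0, "rz": 0, "gripper": 5},
    {"dx": -0.2, "dy": 0.4, "dz": -8, "rx": 0, "ry": 0, "rz": 0, "gripper": 5},
    {"dx": -0.2, "dy": 0.4, "dz": -12, "rx": 0, "ry": 0, "rz": 0, "gripper": 5},
    {"dx": -0.2, "dy": 0.4, "dz": -14.5, "rx": 0, "ry": 0, "rz": 0, "gripper": 5},
    {"dx": -0.2, "dy": 0.4, "dz": -16.2, "rx": 0, "ry": 0, "rz": 0, "gripper": 5},
    {"dx": -0.2, "dy": 0.4, "dz": -16.2, "rx": 0, "ry": 0, "rz": 0, "gripper": 5},
    {"dx": -0.2, "dy": 0.4, "dz": -16.2, "rx": 0, "ry": 0, "rz": 0, "gripper": 5},
    {"dx": -0.2, "dy": 0.4, "dz": -16.2, "rx": 0, "ry": 0, "rz": 0, "gripper": 1},
    {"dx": -0.2, "dy": 0.4, "dz": -16.2, "rx": 0, "ry": 0, "rz": 0, "gripper": 1},
    {"dx": -0.2, "dy": 0.4, "dz": -16.2, "rx": 0, "ry": 0, "rz": 0, "gripper": 1},
    {"dx": -0.2, "dy": 0.4, "dz": -16.2, "rx": 0, "ry": 0, "rz": 0, "gripper": 1},
    {"dx": -0.2, "dy": 0.4, "dz": -16.2, "rx": 0, "ry": 0, "rz": 0, "gripper": 1},
    {"dx": -0.2, "dy": 0.4, "dz": -16.2, "rx": 0, "ry": 0, "rz": 0, "gripper": 1},
    {"dx": -0.2, "dy": 0.4, "dz": -16.2, "rx": 0, "ry": 0, "rz": 0, "gripper": 1}
  ],
  "grip_force": 100
}}

```text
time_s: 2.28
ee_pos: [0.4284, -0.3011, 0.0515]
orientation: [[0.163, 0.987, 0.002], [0.987, -0.163, -0.003], [-0.003, 0.003, -1.0]]
contact_force: [-1.6, 0.2, 7.5]
width: 0.0141
grasp_force: 98.0
```

>>> {"method": "apply_moves", "body": {
  "increments": [
    {"dx": 0, "dy": 0, "dz": 1.5, "rx": 0, "ry": 0, "rz": 0, "gripper": 1},
    {"dx": 0, "dy": 0, "dz": 4, "rx": 0, "ry": 0, "rz": 0, "gripper": 1},
    {"dx": 0, "dy": 0, "dz": 7.5, "rx": 0, "ry": 0, "rz": 0, "gripper": 1},
    {"dx": -0.3, "dy": 1, "dz": 11, "rx": 0, "ry": 0, "rz": 0.02, "gripper": 1},
    {"dx": -0.5, "dy": 3, "dz": 14, "rx": 0, "ry": 0, "rz": 0.04, "gripper": 1},
    {"dx": -0.8, "dy": 5.5, "dz": 17, "rx": 0, "ry": 0, "rz": 0.06, "gripper": 1},
    {"dx": -1, "dy": 8.5, "dz": 19.5, "rx": 0, "ry": 0, "rz": 0.086, "gripper": 1},
    {"dx": -1.3, "dy": 11.5, "dz": 22, "rx": 0, "ry": 0, "rz": 0.086, "gripper": 1},
    {"dx": -1.3, "dy": 14.5, "dz": 24, "rx": 0, "ry": 0, "rz": 0.086, "gripper": 1},
    {"dx": -1.3, "dy": 17.5, "dz": 25, "rx": 0, "ry": 0, "rz": 0.086, "gripper": 1},
    {"dx": -1.3, "dy": 19.5, "dz": 25, "rx": 0, "ry": 0, "rz": 0.086, "gripper": 1},
    {"dx": -1.3, "dy": 20, "dz": 25, "rx": 0, "ry": 0, "rz": 0.086, "gripper": 1},
    {"dx": -1.3, "dy": 20, "dz": 25, "rx": 0, "ry": 0, "rz": 0.086, "gripper": 1},
    {"dx": -1.3, "dy": 20, "dz": 25, "rx": 0, "ry": 0, "rz": 0.086, "gripper": 1}
  ],
  "grip_force": 110
}}

```text
time_s: 3.45
ee_pos: [0.4141, -0.0999, 0.2991]
orientation: [[0.077, 0.997, -0.0], [0.997, -0.077, -0.001], [-0.001, -0.0, -1.0]]
contact_force: [0.5, -0.5, -2.1]
width: 0.014
grasp_force: 107.5
```

```bash
python3 - <<'E'
from bench import monitor, viewer
import cv2, numpy as np
s=monitor.get_state(); print(s['time_s'],s['ee_pos'],s['orientation'],s['contact_force'],s['moment'],s['width'])
m=viewer.camera_model('wrist'); np.savez('w3.npz',**m)
w=viewer.read_camera('wrist')[:,:,::-1]; t=viewer.read_camera('top')[:,:,::-1]; d=viewer.read_camera('side')[:,:,::-1]
for n,i in zip(('w3','t3','s3'),(w,t,d)): cv2.imwrite(f'pics/{n}.png',i)
A=cv2.resize(t[150:250,140:290],None,fx=4,fy=4,interpolation=cv2.INTER_CUBIC)[:, :400*1+200]
B=cv2.resize(d[80:230,230:330],None,fx=4,fy=4,interpolation=cv2.INTER_CUBIC)
C=cv2.resize(w,(200*2-0,300))
out=np.zeros((600,800,3),np.uint8); out[:400,:400]=A[:,:400]; out[:600,400:800]=B; out[400:,:266]=cv2.resize(w,(266,200))
cv2.imwrite('pics/m3.png',out)
E
```

```text
3.45 [ 0.41410218 -0.09992384  0.29910405] [[ 7.71655282e-02  9.97018270e-01 -2.24537931e-04]
 [ 9.97018106e-01 -7.71656504e-02 -5.99307332e-04]
 [-6.14846974e-04 -1.77622516e-04 -9.99999795e-01]] [ 0.49115963 -0.51371298 -2.10796112] [-0.00546242 -0.08603665  0.00935322] 0.014020766209892418
```

View pics/m3.png

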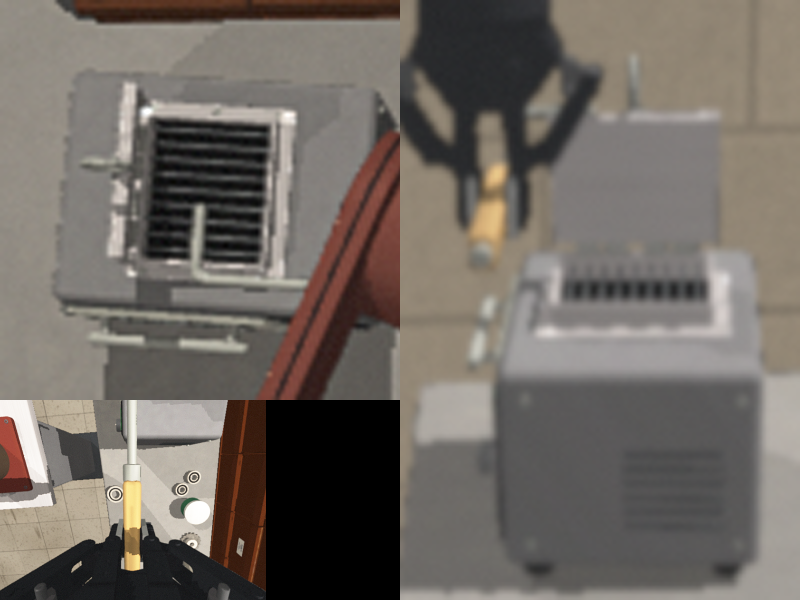

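Top crop: hook tip at (198,205), bend at (197,280), ring tip at col 80 on row 163. The flap strip spans cols 108 to 136. Side crop: ring top at (632,55), hook at about (540,112). I'll compare these with predictions over the flap angle.

```bash
python3 - <<'E'
from h import *
np.set_printoptions(precision=4,suppress=True)
T3=lambda p:(140+p[0]/4-.37,150+p[1]/4-.37)
iT=lambda q:(np.array(q)-(140,150)+.37)*4
iS=lambda q:(np.array(q)-(230,80)+.37)*4+(400,0)
O=np.array([.503,.112,0]);w=np.radians(-4.8);X=np.array([np.cos(w),np.sin(w),0]);Y=np.array([-np.sin(w),np.cos(w),0]);Z=np.array([0,0,1.])
print('hook tip,bend',[onz('top',T3(p),.3146) for p in [(198,205),(197,279)]])
print('eye y=row163',onz('top',T3((108,163)),.316))
def fp(th,u,h): return O+Y*(.056-(u*np.cos(th)-h*np.sin(th)))+Z*(.188+u*np.sin(th)+h*np.cos(th))
print('hinge top px',iT(proj('top',fp(0,0,0))))
for th in (1.3,1.4,1.5,1.57,1.65,1.75,1.9):
    e=fp(th,.128,.006); a,b=proj('top',e)*0,0
    tc=iT(proj('top',e)); angs=np.linspace(0,6.28,60)
    ringt=min(iT(proj('top',e+.019*(np.cos(q)*Y+np.sin(q)*Z)))[0] for q in angs)
    rings=min(iS(proj('side',e+.019*(np.cos(q)*Y+np.sin(q)*Z)))[1] for q in angs)
    print(th,e,'top eye',tc,'tip',ringt,'edge',iT(proj('top',fp(th,.107,0)))[0],'| side eye',iS(proj('side',e)),'tip',rings,'edge',iS(proj('side',fp(th,.107,0)))[1])
E
```

```text
hook tip,bend [array([0.479 , 0.095 , 0.3146]), array([0.4287, 0.0954, 0.3146])]
eye y=row163 [0.5084 0.1562 0.316 ]
hinge top px [137.0851 186.0145]
1.3 [0.5053 0.1394 0.3129] top eye [133.6141 167.735 ] tip 105.00308247303802 edge 141.6262954677238 | side eye [631.1515  91.7242] tip 63.50052116173092 edge 122.7239833971294
1.4 [0.5064 0.152  0.3152] top eye [114.3914 166.0603] tip 85.66128098142336 edge 125.84478559533942 | side eye [631.7474  83.658 ] tip 55.63146164603794 edge 115.18522304693805
1.5 [0.5074 0.1647 0.3161] top eye [ 95.3774 164.603 ] tip 66.54031797149081 edge 110.1437562130477 | side eye [632.363   77.4505] tip 49.63999914943438 edge 109.13497370997088
1.57 [0.5082 0.1737 0.316 ] top eye [ 82.3271 163.7229] tip 53.435119107203356 edge 99.30757730220999 | side eye [632.8016  74.2257] tip 46.576036244454464 edge 105.8070708227455
1.65 [0.509  0.1839 0.3151] top eye [ 67.7976 162.8665] tip 38.86364485448812 edge 87.17741772229918 | side eye [633.307   71.6722] tip 44.21450408236897 edge 102.92962466010043
1.75 [0.5101 0.1964 0.3129] top eye [ 50.3908 162.0301] tip 21.436226541532715 edge 72.53866643043692 | side eye [633.9396  70.1658] tip 42.95778517958994 edge 100.72494780442263
1.9 [0.5116 0.2147 0.3072] top eye [ 26.3074 161.2805] tip -2.6114906648631586 edge 52.04332825425795 | side eye [634.876   71.3378] tip 44.51834257498857 edge 100.28903468488441
```

```bash
python3 - <<'E'
from h import *
iS=lambda q:(np.array(q)-(230,80)+.37)*4+(400,0)
for z in (.305,.3146,.325): print(z,iS(proj('side',(.44,.095,z))),iS(proj('side',(.475,.095,z))))
import cv2
d=cv2.imread('pics/s3.png'); cv2.imwrite('pics/s3z.png',cv2.resize(d[75:135,245:305],None,fx=10,fy=10,interpolation=cv2.INTER_NEAREST))
E
```

```text
0.305 [537.67978519 124.20173367] [589.59130876 122.63328907]
0.3146 [537.15385959 110.15554458] [589.2612301  108.58809431]
0.325 [536.57961409  94.81884851] [588.90082655  93.25254315]
```

View pics/s3z.png

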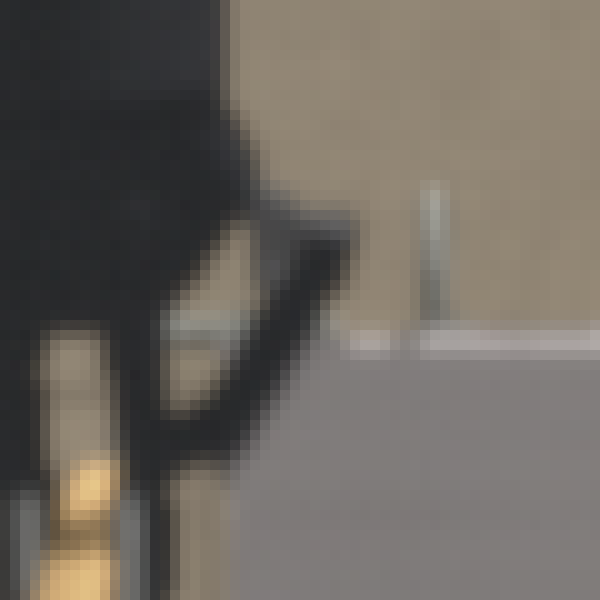

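>>> {"method": "apply_moves", "body": {
  "increments": [
    {"dx": 0, "dy": 2, "dz": 0.1, "rx": 0, "ry": 0, "rz": 0, "gripper": 1},
    {"dx": 0, "dy": 4, "dz": 0.1, "rx": 0, "ry": 0, "rz": 0, "gripper": 1},
    {"dx": 0, "dy": 5.5, "dz": 0.1, "rx": 0, "ry": 0, "rz": 0, "gripper": 1},
    {"dx": 0, "dy": 6.4, "dz": 0.1, "rx": 0, "ry": 0, "rz": 0, "gripper": 1},
    {"dx": 0, "dy": 6.4, "dz": 0.1, "rx": 0, "ry": 0, "rz": 0, "gripper": 1},
    {"dx": 1, "dy": 6.4, "dz": 0.1, "rx": 0, "ry": 0, "rz": 0, "gripper": 1},
    {"dx": 2, "dy": 6.35, "dz": 0.1, "rx": 0, "ry": 0, "rz": 0, "gripper": 1},
    {"dx": 3, "dy": 6.3, "dz": 0.1, "rx": 0, "ry": 0, "rz": 0, "gripper": 1},
    {"dx": 4, "dy": 6.2, "dz": 0.1, "rx": 0, "ry": 0, "rz": 0, "gripper": 1},
    {"dx": 5, "dy": 6.15, "dz": 0.1, "rx": 0, "ry": 0, "rz": 0, "gripper": 1},
    {"dx": 5, "dy": 6.15, "dz": 0.1, "rx": 0, "ry": 0, "rz": 0, "gripper": 1},
    {"dx": 5, "dy": 6.15, "dz": 0.1, "rx": 0, "ry": 0, "rz": 0, "gripper": 1}
  ],
  "grip_force": 110
}}

```text
time_s: 4.6
ee_pos: [0.4642, -0.0392, 0.2998]
orientation: [[0.079, 0.997, -0.001], [0.997, -0.079, -0.0], [-0.0, -0.001, -1.0]]
contact_force: [-0.5, -0.2, -1.6]
width: 0.0141
grasp_force: 107.7
```

```bash
python3 - <<'E'
from bench import monitor, viewer
import cv2, numpy as np
s=monitor.get_state(); print(s['time_s'],s['ee_pos'],s['contact_force'],s['moment'],s['width'])
t=viewer.read_camera('top')[:,:,::-1]; d=viewer.read_camera('side')[:,:,::-1]
cv2.imwrite('pics/t4.png',t);cv2.imwrite('pics/s4.png',d)
A=cv2.resize(t[165:225,145:195],None,fx=8,fy=8,interpolation=cv2.INTER_CUBIC)
B=cv2.resize(d[75:150,255:305],None,fx=8,fy=8,interpolation=cv2.INTER_CUBIC)
out=np.zeros((600,800,3),np.uint8); out[:480,:400]=A; out[:,400:]=B; cv2.imwrite('pics/m4.png',out)
E
```

```text
4.6 [ 0.46423904 -0.03916474  0.29981511] [-0.5090936  -0.15392463 -1.60623004] [-0.0534629   0.00687064 -0.0245519 ] 0.014065872905155244
```

View pics/m4.png

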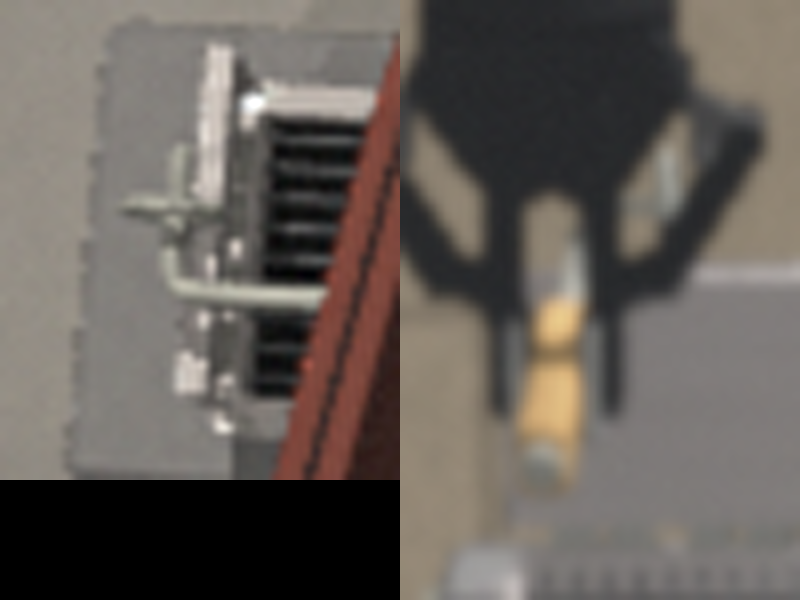

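The hook passes through the ring: in the top view they cross at (180,210), with the hook tip beyond at row 150. In the side view the hook is at row 205 and the ring centre at about row 200. Next I compute the arc.

```bash
python3 - <<'E'
import numpy as np
def e(t): return np.array([12.8*np.cos(t)-.6*np.sin(t),12.8*np.sin(t)+.6*np.cos(t)])
t0=1.43
prev=t0
for a,b,n in ((1.43,1.1,8),(1.1,.7,10),(.7,.35,10),(.35,.1,10),(.1,0,5)):
    print(a)
    for t in np.linspace(a,b,n+1)[1:]:
        d=e(t)-e(a); print('%.2f dx %.2f dy %.2f dz %.2f'%(t,-.0837*d[0],-.9965*d[0],d[1]))
E
```

```text
1.43
1.39 dx -0.04 dy -0.52 dz -0.06
1.35 dx -0.09 dy -1.04 dz -0.14
1.31 dx -0.13 dy -1.56 dz -0.25
1.27 dx -0.17 dy -2.07 dz -0.37
1.22 dx -0.22 dy -2.58 dz -0.52
1.18 dx -0.26 dy -3.08 dz -0.68
1.14 dx -0.30 dy -3.57 dz -0.87
1.10 dx -0.34 dy -4.05 dz -1.08
1.1
1.06 dx -0.04 dy -0.46 dz -0.22
1.02 dx -0.08 dy -0.91 dz -0.46
0.98 dx -0.11 dy -1.36 dz -0.72
0.94 dx -0.15 dy -1.79 dz -0.99
0.90 dx -0.19 dy -2.21 dz -1.28
0.86 dx -0.22 dy -2.62 dz -1.59
0.82 dx -0.25 dy -3.01 dz -1.91
0.78 dx -0.29 dy -3.39 dz -2.25
0.74 dx -0.32 dy -3.76 dz -2.61
0.70 dx -0.35 dy -4.12 dz -2.97
0.7
0.66 dx -0.03 dy -0.30 dz -0.33
0.63 dx -0.05 dy -0.58 dz -0.68
0.59 dx -0.07 dy -0.86 dz -1.03
0.56 dx -0.09 dy -1.12 dz -1.40
0.52 dx -0.11 dy -1.37 dz -1.77
0.49 dx -0.13 dy -1.60 dz -2.15
0.45 dx -0.15 dy -1.82 dz -2.54
0.42 dx -0.17 dy -2.03 dz -2.94
0.39 dx -0.19 dy -2.23 dz -3.34
0.35 dx -0.20 dy -2.41 dz -3.75
0.35
0.32 dx -0.01 dy -0.12 dz -0.30
0.30 dx -0.02 dy -0.23 dz -0.60
0.27 dx -0.03 dy -0.34 dz -0.90
0.25 dx -0.04 dy -0.43 dz -1.20
0.22 dx -0.04 dy -0.52 dz -1.51
0.20 dx -0.05 dy -0.61 dz -1.82
0.17 dx -0.06 dy -0.68 dz -2.13
0.15 dx -0.06 dy -0.75 dz -2.45
0.12 dx -0.07 dy -0.80 dz -2.76
0.10 dx -0.07 dy -0.85 dz -3.08
0.1
0.08 dx -0.00 dy -0.03 dz -0.25
0.06 dx -0.01 dy -0.06 dz -0.51
0.04 dx -0.01 dy -0.09 dz -0.76
0.02 dx -0.01 dy -0.11 dz -1.02
0.00 dx -0.01 dy -0.12 dz -1.27
```

>>> {"method": "apply_moves", "body": {
  "increments": [
    {"dx": -0.02, "dy": -0.26, "dz": -0.03, "rx": 0, "ry": 0, "rz": 0, "gripper": 1},
    {"dx": -0.04, "dy": -0.52, "dz": -0.06, "rx": 0, "ry": 0, "rz": 0, "gripper": 1},
    {"dx": -0.06, "dy": -0.78, "dz": -0.1, "rx": 0, "ry": 0, "rz": 0, "gripper": 1},
    {"dx": -0.09, "dy": -1.04, "dz": -0.14, "rx": 0, "ry": 0, "rz": 0, "gripper": 1},
    {"dx": -0.11, "dy": -1.3, "dz": -0.2, "rx": 0, "ry": 0, "rz": 0, "gripper": 1},
    {"dx": -0.13, "dy": -1.56, "dz": -0.25, "rx": 0, "ry": 0, "rz": 0, "gripper": 1},
    {"dx": -0.15, "dy": -1.82, "dz": -0.31, "rx": 0, "ry": 0, "rz": 0, "gripper": 1},
    {"dx": -0.17, "dy": -2.07, "dz": -0.37, "rx": 0, "ry": 0, "rz": 0, "gripper": 1},
    {"dx": -0.2, "dy": -2.33, "dz": -0.45, "rx": 0, "ry": 0, "rz": 0, "gripper": 1},
    {"dx": -0.22, "dy": -2.58, "dz": -0.52, "rx": 0, "ry": 0, "rz": 0, "gripper": 1},
    {"dx": -0.24, "dy": -2.83, "dz": -0.6, "rx": 0, "ry": 0, "rz": 0, "gripper": 1},
    {"dx": -0.26, "dy": -3.08, "dz": -0.68, "rx": 0, "ry": 0, "rz": 0, "gripper": 1},
    {"dx": -0.28, "dy": -3.33, "dz": -0.78, "rx": 0, "ry": 0, "rz": 0, "gripper": 1},
    {"dx": -0.3, "dy": -3.57, "dz": -0.87, "rx": 0, "ry": 0, "rz": 0, "gripper": 1},
    {"dx": -0.32, "dy": -3.81, "dz": -0.98, "rx": 0, "ry": 0, "rz": 0, "gripper": 1},
    {"dx": -0.34, "dy": -4.05, "dz": -1.08, "rx": 0, "ry": 0, "rz": 0, "gripper": 1}
  ],
  "grip_force": 110
}}

```text
time_s: 6.03
ee_pos: [0.4609, -0.0789, 0.2894]
orientation: [[0.078, 0.997, -0.0], [0.997, -0.078, 0.0], [0.0, -0.0, -1.0]]
contact_force: [-0.4, -0.7, -2.7]
width: 0.0138
grasp_force: 107.6
```

```bash
cat > chk.py <<'E'
# top-view: orient via frame difference of ring tip; print wrench
from bench import monitor, viewer
import cv2,sys,numpy as np
s=monitor.get_state(); print(s['time_s'],s['ee_pos'],s['contact_force'],s['moment'])
cv2.imwrite(f'pics/{sys.argv[1]}s.png',viewer.read_camera('side')[:,:,::-1])
d=cv2.imread(f'pics/{sys.argv[1]}s.png')
# flap grey panel: print brightness profile down a column through the flap
print(d[85:160:2,300].mean(1).astype(int))
E
python3 chk.py a; python3 -c "
import cv2;print(cv2.imread('pics/s4.png')[85:160:2,300].mean(1).astype(int))"
```

```text
6.0333 [ 0.46086684 -0.07891327  0.28938085] [-0.39654924 -0.73729905 -2.72572771] [-0.01758505 -0.00319032 -0.01150397]
[131 131 131 131 129 128 115 103  90 101 127 132 132 127 163 177 125 121
 121 122 122 121 119 121 121 120 121 121 121 119 120 109 102  74  77 116
 131 127]
[130 124 106  90  87 114 128 130 132 133 131 138 163 130 125 125 126 125
 126 126 124 123 125 125 125 125 124 122 116 118 120 113 102  74  76 116
 130 126]
```

>>> {"method": "apply_moves", "body": {
  "increments": [
    {"dx": -0.02, "dy": -0.23, "dz": -0.11, "rx": 0, "ry": 0, "rz": 0, "gripper": 1},
    {"dx": -0.04, "dy": -0.46, "dz": -0.22, "rx": 0, "ry": 0, "rz": 0, "gripper": 1},
    {"dx": -0.06, "dy": -0.69, "dz": -0.34, "rx": 0, "ry": 0, "rz": 0, "gripper": 1},
    {"dx": -0.08, "dy": -0.91, "dz": -0.46, "rx": 0, "ry": 0, "rz": 0, "gripper": 1},
    {"dx": -0.1, "dy": -1.14, "dz": -0.59, "rx": 0, "ry": 0, "rz": 0, "gripper": 1},
    {"dx": -0.11, "dy": -1.36, "dz": -0.72, "rx": 0, "ry": 0, "rz": 0, "gripper": 1},
    {"dx": -0.13, "dy": -1.58, "dz": -0.85, "rx": 0, "ry": 0, "rz": 0, "gripper": 1},
    {"dx": -0.15, "dy": -1.79, "dz": -0.99, "rx": 0, "ry": 0, "rz": 0, "gripper": 1},
    {"dx": -0.17, "dy": -2.0, "dz": -1.13, "rx": 0, "ry": 0, "rz": 0, "gripper": 1},
    {"dx": -0.19, "dy": -2.21, "dz": -1.28, "rx": 0, "ry": 0, "rz": 0, "gripper": 1},
    {"dx": -0.2, "dy": -2.42, "dz": -1.43, "rx": 0, "ry": 0, "rz": 0, "gripper": 1},
    {"dx": -0.22, "dy": -2.62, "dz": -1.59, "rx": 0, "ry": 0, "rz": 0, "gripper": 1},
    {"dx": -0.24, "dy": -2.82, "dz": -1.75, "rx": 0, "ry": 0, "rz": 0, "gripper": 1},
    {"dx": -0.25, "dy": -3.01, "dz": -1.91, "rx": 0, "ry": 0, "rz": 0, "gripper": 1},
    {"dx": -0.27, "dy": -3.2, "dz": -2.08, "rx": 0, "ry": 0, "rz": 0, "gripper": 1},
    {"dx": -0.29, "dy": -3.39, "dz": -2.25, "rx": 0, "ry": 0, "rz": 0, "gripper": 1},
    {"dx": -0.3, "dy": -3.58, "dz": -2.43, "rx": 0, "ry": 0, "rz": 0, "gripper": 1},
    {"dx": -0.32, "dy": -3.76, "dz": -2.61, "rx": 0, "ry": 0, "rz": 0, "gripper": 1},
    {"dx": -0.34, "dy": -3.94, "dz": -2.79, "rx": 0, "ry": 0, "rz": 0, "gripper": 1},
    {"dx": -0.35, "dy": -4.12, "dz": -2.97, "rx": 0, "ry": 0, "rz": 0, "gripper": 1}
  ],
  "grip_force": 110
}}

```text
time_s: 7.75
ee_pos: [0.4574, -0.1201, 0.2596]
orientation: [[0.078, 0.997, -0.0], [0.997, -0.078, -0.0], [-0.0, -0.0, -1.0]]
contact_force: [0.3, -1.0, -2.3]
width: 0.014
grasp_force: 107.6
```

```bash
python3 chk.py b
```

```text
7.75 [ 0.45735378 -0.12006096  0.25960513] [ 0.25795877 -0.98143737 -2.29520821] [-0.11761781 -0.00503331 -0.05461076]
[133 132 132 132 130 131 132 132 134 134 134 134 133 125 121 120 102  84
  98 125 131 133 138 173 162 113 109 108 112 118 121 105  88  61  77 117
 132 128]
```

>>> {"method": "apply_moves", "body": {
  "increments": [
    {"dx": -0.02, "dy": -0.15, "dz": -0.16, "rx": 0, "ry": 0, "rz": 0, "gripper": 1},
    {"dx": -0.03, "dy": -0.3, "dz": -0.33, "rx": 0, "ry": 0, "rz": 0, "gripper": 1},
    {"dx": -0.04, "dy": -0.44, "dz": -0.5, "rx": 0, "ry": 0, "rz": 0, "gripper": 1},
    {"dx": -0.05, "dy": -0.58, "dz": -0.68, "rx": 0, "ry": 0, "rz": 0, "gripper": 1},
    {"dx": -0.06, "dy": -0.72, "dz": -0.85, "rx": 0, "ry": 0, "rz": 0, "gripper": 1},
    {"dx": -0.07, "dy": -0.86, "dz": -1.03, "rx": 0, "ry": 0, "rz": 0, "gripper": 1},
    {"dx": -0.08, "dy": -0.99, "dz": -1.21, "rx": 0, "ry": 0, "rz": 0, "gripper": 1},
    {"dx": -0.09, "dy": -1.12, "dz": -1.4, "rx": 0, "ry": 0, "rz": 0, "gripper": 1},
    {"dx": -0.1, "dy": -1.25, "dz": -1.58, "rx": 0, "ry": 0, "rz": 0, "gripper": 1},
    {"dx": -0.11, "dy": -1.37, "dz": -1.77, "rx": 0, "ry": 0, "rz": 0, "gripper": 1},
    {"dx": -0.12, "dy": -1.49, "dz": -1.96, "rx": 0, "ry": 0, "rz": 0, "gripper": 1},
    {"dx": -0.13, "dy": -1.6, "dz": -2.15, "rx": 0, "ry": 0, "rz": 0, "gripper": 1},
    {"dx": -0.14, "dy": -1.71, "dz": -2.35, "rx": 0, "ry": 0, "rz": 0, "gripper": 1},
    {"dx": -0.15, "dy": -1.82, "dz": -2.54, "rx": 0, "ry": 0, "rz": 0, "gripper": 1},
    {"dx": -0.16, "dy": -1.93, "dz": -2.74, "rx": 0, "ry": 0, "rz": 0, "gripper": 1},
    {"dx": -0.17, "dy": -2.03, "dz": -2.94, "rx": 0, "ry": 0, "rz": 0, "gripper": 1},
    {"dx": -0.18, "dy": -2.13, "dz": -3.14, "rx": 0, "ry": 0, "rz": 0, "gripper": 1},
    {"dx": -0.19, "dy": -2.23, "dz": -3.34, "rx": 0, "ry": 0, "rz": 0, "gripper": 1},
    {"dx": -0.2, "dy": -2.32, "dz": -3.55, "rx": 0, "ry": 0, "rz": 0, "gripper": 1},
    {"dx": -0.2, "dy": -2.41, "dz": -3.75, "rx": 0, "ry": 0, "rz": 0, "gripper": 1}
  ],
  "grip_force": 110
}}

```text
time_s: 9.47
ee_pos: [0.4553, -0.1441, 0.2221]
orientation: [[0.078, 0.997, -0.0], [0.997, -0.078, 0.0], [0.0, -0.0, -1.0]]
contact_force: [0.0, 0.3, -1.8]
width: 0.0141
grasp_force: 107.5
```

>>> {"method": "apply_moves", "body": {
  "increments": [
    {"dx": -0.01, "dy": -0.06, "dz": -0.15, "rx": 0, "ry": 0, "rz": 0, "gripper": 1},
    {"dx": -0.01, "dy": -0.12, "dz": -0.3, "rx": 0, "ry": 0, "rz": 0, "gripper": 1},
    {"dx": -0.02, "dy": -0.18, "dz": -0.45, "rx": 0, "ry": 0, "rz": 0, "gripper": 1},
    {"dx": -0.02, "dy": -0.23, "dz": -0.6, "rx": 0, "ry": 0, "rz": 0, "gripper": 1},
    {"dx": -0.03, "dy": -0.29, "dz": -0.75, "rx": 0, "ry": 0, "rz": 0, "gripper": 1},
    {"dx": -0.03, "dy": -0.34, "dz": -0.9, "rx": 0, "ry": 0, "rz": 0, "gripper": 1},
    {"dx": -0.04, "dy": -0.39, "dz": -1.05, "rx": 0, "ry": 0, "rz": 0, "gripper": 1},
    {"dx": -0.04, "dy": -0.43, "dz": -1.2, "rx": 0, "ry": 0, "rz": 0, "gripper": 1},
    {"dx": -0.04, "dy": -0.48, "dz": -1.35, "rx": 0, "ry": 0, "rz": 0, "gripper": 1},
    {"dx": -0.04, "dy": -0.52, "dz": -1.51, "rx": 0, "ry": 0, "rz": 0, "gripper": 1},
    {"dx": -0.05, "dy": -0.57, "dz": -1.66, "rx": 0, "ry": 0, "rz": 0, "gripper": 1},
    {"dx": -0.05, "dy": -0.61, "dz": -1.82, "rx": 0, "ry": 0, "rz": 0, "gripper": 1},
    {"dx": -0.06, "dy": -0.65, "dz": -1.98, "rx": 0, "ry": 0, "rz": 0, "gripper": 1},
    {"dx": -0.06, "dy": -0.68, "dz": -2.13, "rx": 0, "ry": 0, "rz": 0, "gripper": 1},
    {"dx": -0.06, "dy": -0.71, "dz": -2.25, "rx": 0, "ry": 0, "rz": 0, "gripper": 1},
    {"dx": -0.06, "dy": -0.74, "dz": -2.37, "rx": 0, "ry": 0, "rz": 0, "gripper": 1},
    {"dx": -0.06, "dy": -0.76, "dz": -2.49, "rx": 0, "ry": 0, "rz": 0, "gripper": 1},
    {"dx": -0.07, "dy": -0.78, "dz": -2.61, "rx": 0, "ry": 0, "rz": 0, "gripper": 1}
  ],
  "grip_force": 110
}}

```text
time_s: 10.97
ee_pos: [0.4547, -0.1518, 0.1961]
orientation: [[0.078, 0.997, -0.0], [0.997, -0.078, -0.0], [-0.0, -0.0, -1.0]]
contact_force: [-0.2, -0.7, -2.2]
width: 0.014
grasp_force: 107.5
```

```bash
python3 chk.py c
```

```text
10.9667 [ 0.45469719 -0.15180441  0.19609041] [-0.23690701 -0.70806299 -2.15390723] [-0.21708003  0.03088347  0.01690099]
[133 132 132 132 130 132 133 131 134 134 134 134 132 127 123 133 133 133
 134 132 133 133 133 136 136 136 134 138 197 226 223 206 175 160 120 120
 128 127]
```

>>> {"method": "apply_moves", "body": {
  "increments": [
    {"dx": 0, "dy": -0.02, "dz": -0.1, "rx": 0, "ry": 0, "rz": 0, "gripper": 1},
    {"dx": 0, "dy": -0.04, "dz": -0.2, "rx": 0, "ry": 0, "rz": 0, "gripper": 1},
    {"dx": 0, "dy": -0.06, "dz": -0.3, "rx": 0, "ry": 0, "rz": 0, "gripper": 1},
    {"dx": 0, "dy": -0.08, "dz": -0.4, "rx": 0, "ry": 0, "rz": 0, "gripper": 1},
    {"dx": 0, "dy": -0.1, "dz": -0.5, "rx": 0, "ry": 0, "rz": 0, "gripper": 1},
    {"dx": 0, "dy": -0.11, "dz": -0.6, "rx": 0, "ry": 0, "rz": 0, "gripper": 1},
    {"dx": 0, "dy": -0.12, "dz": -0.7, "rx": 0, "ry": 0, "rz": 0, "gripper": 1},
    {"dx": 0, "dy": -0.13, "dz": -0.8, "rx": 0, "ry": 0, "rz": 0, "gripper": 1},
    {"dx": 0, "dy": -0.14, "dz": -0.9, "rx": 0, "ry": 0, "rz": 0, "gripper": 1},
    {"dx": 0, "dy": -0.15, "dz": -1.0, "rx": 0, "ry": 0, "rz": 0, "gripper": 1},
    {"dx": 0, "dy": -0.15, "dz": -1.1, "rx": 0, "ry": 0, "rz": 0, "gripper": 1},
    {"dx": 0, "dy": -0.15, "dz": -1.2, "rx": 0, "ry": 0, "rz": 0, "gripper": 1},
    {"dx": 0, "dy": -0.15, "dz": -1.3, "rx": 0, "ry": 0, "rz": 0, "gripper": 1},
    {"dx": 0, "dy": -0.15, "dz": -1.4, "rx": 0, "ry": 0, "rz": 0, "gripper": 1},
    {"dx": 0, "dy": -0.15, "dz": -1.55, "rx": 0, "ry": 0, "rz": 0, "gripper": 1},
    {"dx": 0, "dy": -0.15, "dz": -1.7, "rx": 0, "ry": 0, "rz": 0, "gripper": 1}
  ],
  "grip_force": 110
}}

```text
time_s: 12.35
ee_pos: [0.4547, -0.1533, 0.1791]
orientation: [[0.078, 0.997, 0.0], [0.997, -0.078, -0.0], [-0.0, 0.0, -1.0]]
contact_force: [0.1, -0.1, -1.9]
width: 0.0143
grasp_force: 107.6
```

```bash
python3 chk.py d; python3 - <<'E'
import cv2,numpy as np
from bench import viewer
t=viewer.read_camera('top')[:,:,::-1]; d=cv2.imread('pics/ds.png')
A=cv2.resize(t[155:230,145:245],None,fx=4,fy=4,interpolation=cv2.INTER_CUBIC)
B=cv2.resize(d[90:190,235:335],None,fx=4,fy=4,interpolation=cv2.INTER_CUBIC)
out=np.zeros((400,800,3),np.uint8); out[:300,:400]=A; out[:,400:]=B; cv2.imwrite('pics/m5.png',out)
E
```

```text
12.35 [ 0.45471491 -0.15327659  0.17909613] [ 0.10954248 -0.06469246 -1.90212201] [-0.01098479  0.01161826 -0.02581549]
[133 133 133 133 132 132 132 132 134 135 134 134 133 127 123 133 132 133
 134 131 132 133 134 135 136 136 135 138 197 227 224 226 229 230 224 157
 111  97]
```

View pics/m5.png

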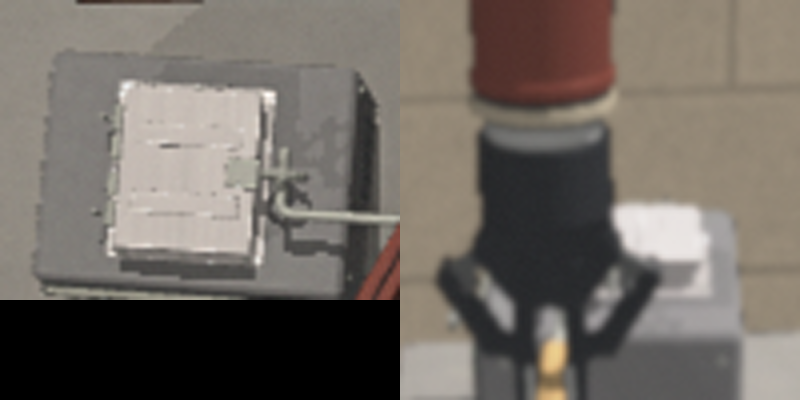

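The top view shows the flap level on the collar, with the hook at (285,175) inside the ring and unloaded. Withdrawing now.

>>> {"method": "apply_moves", "body": {
  "increments": [
    {"dx": -0.7, "dy": 0.05, "dz": 0, "rx": 0, "ry": 0, "rz": 0, "gripper": 1},
    {"dx": -1.5, "dy": 0.12, "dz": 0, "rx": 0, "ry": 0, "rz": 0, "gripper": 1},
    {"dx": -2.3, "dy": 0.18, "dz": 0, "rx": 0, "ry": 0, "rz": 0, "gripper": 1},
    {"dx": -3.1, "dy": 0.25, "dz": 0, "rx": 0, "ry": 0, "rz": 0, "gripper": 1},
    {"dx": -3.9, "dy": 0.32, "dz": 0, "rx": 0, "ry": 0, "rz": 0, "gripper": 1},
    {"dx": -4.7, "dy": 0.38, "dz": 0, "rx": 0, "ry": 0, "rz": 0, "gripper": 1},
    {"dx": -5.5, "dy": 0.45, "dz": 0, "rx": 0, "ry": 0, "rz": 0, "gripper": 1},
    {"dx": -5.5, "dy": 0.45, "dz": 0, "rx": 0, "ry": 0, "rz": 0, "gripper": 1},
    {"dx": -5.5, "dy": 0.45, "dz": 2, "rx": 0, "ry": 0, "rz": 0, "gripper": 1},
    {"dx": -5.5, "dy": 0.45, "dz": 5, "rx": 0, "ry": 0, "rz": 0, "gripper": 1},
    {"dx": -5.0, "dy": -2, "dz": 6, "rx": 0, "ry": 0, "rz": -0.01, "gripper": 1},
    {"dx": -4.5, "dy": -5, "dz": 6, "rx": 0, "ry": 0, "rz": -0.03, "gripper": 1},
    {"dx": -3.8, "dy": -8, "dz": 6, "rx": 0, "ry": 0, "rz": -0.05, "gripper": 1},
    {"dx": -3.2, "dy": -11, "dz": 6, "rx": 0, "ry": 0, "rz": -0.07, "gripper": 1},
    {"dx": -2.7, "dy": -13.5, "dz": 4, "rx": 0, "ry": 0, "rz": -0.086, "gripper": 1},
    {"dx": -2.65, "dy": -14.7, "dz": 1, "rx": 0, "ry": 0, "rz": -0.086, "gripper": 1},
    {"dx": -2.65, "dy": -14.75, "dz": -1, "rx": 0, "ry": 0, "rz": -0.086, "gripper": 1},
    {"dx": -2.65, "dy": -14.75, "dz": -1, "rx": 0, "ry": 0, "rz": -0.086, "gripper": 1}
  ],
  "grip_force": 110
}}

```text
time_s: 13.95
ee_pos: [0.4255, -0.2994, 0.1639]
orientation: [[0.165, 0.986, -0.007], [0.986, -0.165, 0.006], [0.005, -0.007, -1.0]]
contact_force: [-1.3, 1.7, -2.5]
width: 0.0141
grasp_force: 107.8
```

```bash
python3 - <<'E'
from bench import monitor
s=monitor.get_state(); print(s['time_s'],s['ee_pos'],s['orientation'][0],s['contact_force'],s['moment'],s['width'])
E
```

```text
13.95 [ 0.42552022 -0.29940003  0.16393476] [ 0.16494827  0.98628079 -0.00650144] [-1.30888314  1.68656786 -2.5474791 ] [ 0.06490021 -0.00014351  0.01976442] 0.014108818711391352
```

>>> {"method": "apply_moves", "body": {
  "increments": [
    {"dx": 0, "dy": 0, "dz": 0, "rx": 0, "ry": 0, "rz": 0, "gripper": 1},
    {"dx": 0, "dy": 0, "dz": -1, "rx": 0, "ry": 0, "rz": 0, "gripper": 1},
    {"dx": 0, "dy": 0, "dz": -3, "rx": 0, "ry": 0, "rz": 0, "gripper": 1},
    {"dx": 0, "dy": 0, "dz": -5, "rx": 0, "ry": 0, "rz": 0, "gripper": 1},
    {"dx": 0, "dy": 0, "dz": -6.5, "rx": 0, "ry": 0, "rz": 0, "gripper": 1},
    {"dx": 0, "dy": 0, "dz": -7.5, "rx": 0, "ry": 0, "rz": 0, "gripper": 1},
    {"dx": 0, "dy": 0, "dz": -8.2, "rx": 0, "ry": 0, "rz": 0, "gripper": 1},
    {"dx": 0, "dy": 0, "dz": -8.7, "rx": 0, "ry": 0, "rz": 0, "gripper": 1},
    {"dx": 0, "dy": 0, "dz": -9.2, "rx": 0, "ry": 0, "rz": 0, "gripper": 1},
    {"dx": 0, "dy": 0, "dz": -9.7, "rx": 0, "ry": 0, "rz": 0, "gripper": 1},
    {"dx": 0, "dy": 0, "dz": -10.2, "rx": 0, "ry": 0, "rz": 0, "gripper": 1},
    {"dx": 0, "dy": 0, "dz": -10.7, "rx": 0, "ry": 0, "rz": 0, "gripper": 1},
    {"dx": 0, "dy": 0, "dz": -11.1, "rx": 0, "ry": 0, "rz": 0, "gripper": 1},
    {"dx": 0, "dy": 0, "dz": -11.4, "rx": 0, "ry": 0, "rz": 0, "gripper": 1},
    {"dx": 0, "dy": 0, "dz": -11.6, "rx": 0, "ry": 0, "rz": 0, "gripper": 1},
    {"dx": 0, "dy": 0, "dz": -11.7, "rx": 0, "ry": 0, "rz": 0, "gripper": 1},
    {"dx": 0, "dy": 0, "dz": -11.7, "rx": 0, "ry": 0, "rz": 0, "gripper": 1}
  ],
  "grip_force": 110
}}

```text
time_s: 15.37
ee_pos: [0.4281, -0.3007, 0.052]
orientation: [[0.163, 0.987, -0.0], [0.987, -0.163, 0.0], [0.0, -0.0, -1.0]]
contact_force: [-0.8, -0.2, -1.2]
width: 0.0144
grasp_force: 107.8
```

>>> {"method": "apply_moves", "body": {
  "increments": [
    {"dx": 0, "dy": 0, "dz": -0.05, "rx": 0, "ry": 0, "rz": 0, "gripper": 1},
    {"dx": 0, "dy": 0, "dz": -0.1, "rx": 0, "ry": 0, "rz": 0, "gripper": 1},
    {"dx": 0, "dy": 0, "dz": -0.1, "rx": 0, "ry": 0, "rz": 0, "gripper": 2},
    {"dx": 0, "dy": 0, "dz": -0.1, "rx": 0, "ry": 0, "rz": 0, "gripper": 3},
    {"dx": 0, "dy": 0, "dz": -0.1, "rx": 0, "ry": 0, "rz": 0, "gripper": 4},
    {"dx": 0, "dy": 0, "dz": -0.1, "rx": 0, "ry": 0, "rz": 0, "gripper": 5},
    {"dx": 0, "dy": 0, "dz": -0.1, "rx": 0, "ry": 0, "rz": 0, "gripper": 5},
    {"dx": 0, "dy": 0, "dz": -0.1, "rx": 0, "ry": 0, "rz": 0, "gripper": 5},
    {"dx": 0, "dy": 0, "dz": 1, "rx": 0, "ry": 0, "rz": 0, "gripper": 5},
    {"dx": 0, "dy": 0, "dz": 3, "rx": 0, "ry": 0, "rz": 0, "gripper": 5},
    {"dx": 0, "dy": 0, "dz": 6, "rx": 0, "ry": 0, "rz": 0, "gripper": 5},
    {"dx": 0, "dy": 0, "dz": 10, "rx": 0, "ry": 0, "rz": 0, "gripper": 5},
    {"dx": 0, "dy": 0, "dz": 14, "rx": 0, "ry": 0, "rz": 0, "gripper": 5},
    {"dx": 0, "dy": 0, "dz": 15.8, "rx": 0, "ry": 0, "rz": 0, "gripper": 5},
    {"dx": 0, "dy": 0, "dz": 15.8, "rx": 0, "ry": 0, "rz": 0, "gripper": 5},
    {"dx": 0, "dy": 0, "dz": 15.8, "rx": 0, "ry": 0, "rz": 0, "gripper": 5}
  ],
  "grip_force": 110
}}

```text
time_s: 16.7
ee_pos: [0.429, -0.3015, 0.2126]
orientation: [[0.163, 0.987, 0.003], [0.987, -0.163, -0.003], [-0.002, 0.003, -1.0]]
contact_force: [1.1, 0.2, -0.2]
width: 0.0503
grasp_force: 0.0
```

```bash
python3 - <<'E'
from h import *
from bench import monitor
import cv2
s=monitor.get_state(); print(s['time_s'],s['ee_pos'],s['contact_force'])
m=viewer.camera_model('wrist'); w=viewer.read_camera('wrist')[:,:,::-1]; cv2.imwrite('pics/w6.png',w)
im=cv2.cvtColor(w,cv2.COLOR_BGR2HSV)
k=cv2.inRange(im,(10,90,120),(28,255,255)); k[:100]=0;k[300:]=0;k[:,:240]=0;k[:,320:]=0
ys,xs=np.nonzero(k); a=np.polyfit(ys,xs,1)
P=[onz('w',(np.polyval(a,y),y),.078,m) for y in (ys.min(),ys.max())]; d=P[0]-P[1]
print(ys.min(),ys.max(),np.linalg.norm(d),np.degrees(np.arctan2(d[1],d[0])),sum(P)/2)
d0=cv2.imread('pics/w2.png'); df=cv2.absdiff(d0,w).max(2); print('changed px',(df>40).sum())
ds=viewer.read_camera('side')[:,:,::-1]; print(ds[85:160:2,300].mean(1).astype(int))
t0=cv2.imread('pics/top0.png');t=viewer.read_camera('top')[:,:,::-1]
sub=np.s_[150:250,255:400]; print('top changed',(cv2.absdiff(np.ascontiguousarray(t),t0).max(2)[sub]>40).sum())
out=np.hstack([cv2.resize(w,(400,300)),cv2.resize(t[150:255,145:285],(400,300))]); cv2.imwrite('pics/m6.png',out)
E
```

```text
16.7 [ 0.42897741 -0.3014874   0.21259348] [ 1.069971    0.17722653 -0.21205019]
141 265 0.12299114200987503 80.69999579362259 [ 0.42676761 -0.30871555  0.078     ]
changed px 7779
[133 133 133 132 131 131 132 132 134 134 134 134 133 127 123 134 133 135
 134 131 131 132 134 136 136 135 135 137 196 227 225 227 230 230 228 170
 128 128]
top changed 2995
```

View pics/m6.png

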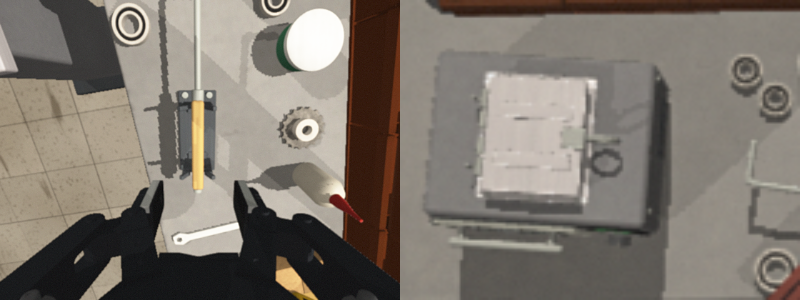

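The rod is back in its forks: its centre and yaw match the start to within 1 mm and 0.1°. The flap is shut on the collar, and the other items on the counter are where they were. Handing in.

```bash
python3 -c "
from bench import ticket; print(ticket.sign_off())"
```

```text
the job is handed in; nothing more can be done
None
```

The flap was eased shut with the hook, the rod is back in the forks of its rest, and the job was handed in after about 17 s of the 48 s allowed; no verdict came back.

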